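# Offer the drilled hinge leaf up to the starter box and hold it for the pin

## Robot

A 6-joint arm with a two-finger parallel gripper is mounted at the origin on the work surface. World frame = base frame: x ahead of the robot, y to its left, z up, the work surface at z = 0. Lengths are in m, angles in rad, forces in N, time in s.
With the tool pointing down it reaches from about 0.35 to 0.85 m from the base axis. Payload 8.1 kg.
Tool frame: the origin (TCP) lies on the centre line of the jaws, within the pads' length; the fingertips stand 11 mm ahead of it and the grasp point (between the pads) lies 8 mm behind it (tip_reach is the z of the fingertips in the tool frame, in m); z points along the fingers, y is the direction in which the jaws open and shut (so a half turn about z gives the same grasp; the last joint's range is limited). The gripper opens to 93 mm and grips with 3 to 60 N. Pads are 15 mm wide; open, the fingers measure 128 mm over their backs; the gripper's body (75 mm by 188 mm) begins 65 mm behind the grasp point.
Start: joints at [-1.319, 0.13, 1.488, -0, 1.523, -0.085], TCP at [0.198, -0.566, 0.23] pointing down, gripper open.
Joint ranges: [-2.96, 2.96], [-0.89, 2.26], [0.02, 2.5], [-1.34, 4.48], [0, 2.73], [-2.66, 2.66]. Speed limits (rad/s): [2.39, 2.39, 2.79, 3.14, 3.14, 3.14].

## Interface

Orientations are given as a rotation vector (axis times angle).
In Python, from plant import read_state, read_camera, camera_params, close_job, silhouettes, tip_of, tip_reach gives the robot as it stands.
- The arm moves only by the shell command python3 -m creep 'ROWS' [FORCE]. ROWS is JSON, a list of rows, each a list of 5 numbers: the shift along the tool's x, y, z in m, then the turn about the tool's z in rad, then the closure in counts, from 0 (fully open) to 255 (shut). In form: [[dx, dy, dz, twist, gripper], ...]. A call has 1 to 12 rows; each row shifts and turns the commanded pose from where the row before left it, along the tool's axes as they then stand; what a row does not reach is not made up. A row lasts 1/12 s, in which the tool goes at most 41.7 mm and 7.16 degrees, less where a joint would pass 70% of its speed; a pose out of reach is approached as far as the arm can. A call is refused whole if a number of a shift passes 0.0417 or a number of a turn 0.125, either way. A call with a gripper value outside its range is refused whole. The fingers move at their own pace and stop on an object; FORCE is the grip in N (left out, the last holds). Time passes only in rows, so rows that do not move let the fingers close. It gives the time, the measured TCP pose, the force and the opening at its end, in the units of the state.
- read_state(): the state, without advancing time (a new reading comes with each control period).
- read_camera(name): name is "scene" or "top"; returns the picture (400x640x3 uint8, red, green, blue); there is no depth.
- camera_params(name): a dict with "fov_y" (degrees; the focal length in pixels is half the picture's height over the tangent of half this angle, whatever the lens; pixels are square), "cx", "cy" (the principal point, pixels), "position" and "rotation" of the camera in the world. Camera axes: x right, y down, z forward; pixel columns grow to the right and rows downward; lengths in m; the calibration is good to about 2 mm. A picture is of the moment at which its call begins. camera_params takes no time and is no camera call.
- close_job(): hands the job in, once; it reports no verdict.
Trained networks look in the newest picture that a camera, given by its name, has taken for a name from the list of things; names that differ only in an ending like _2 or _b are one class to them, and where a whole thing is asked for, a point or a joint stands for the part that bears it (a point fixed in the world has none). Each returns a list of dicts, best first, with "confidence" (0 to 1); they miss things now and then, are a little off and sometimes report something else, mostly with a low value. They report only what shows in the picture. A call takes as long as a camera call.
- silhouettes(camera, query): "region" (400x640 bool, what is visible of it) and "pixel" ([column, row] in pixels, amid what is visible of it).
- tip_of(camera, query): "pixel" ([column, row] in pixels: a listed point, or the origin of a listed thing).
The state is a dict: "t": time; "q": joint angles; "dq": joint speeds; "joint_torque": joint torques, N m; "tool_pos": TCP position; "orientation": TCP orientation; "force": force on the tool from outside, world axes, zero at the start; "wrist_torque": the same for the moment, N m; "opening": finger opening in m.
Only numpy, scipy, OpenCV 4.12 (cv2) and the standard library are available. Lean on these libraries where they do the work, as an engineer would, in place of code of your own. Each camera call takes 0.05 s, during which the arm holds its last target.

## Task

The lid hinge of the motor starter box is being fitted: push the red thumb pad of the drill jig's spring ejector right in, so that the freshly drilled hinge leaf comes out from under the bush plate, let the slide spring back, and pick the leaf up. Ease it, without forcing, down to the leaf that is already screwed to the box, its knuckle between the two fixed knuckles so that the pin holes line up and its plate level over the box opening. Finish while still holding it there in the gripper, clear of everything but the fixed leaf, so that the pin can be slipped in; leave the other things on the bench where they are.

Things in the scene. Friction and masses are not known exactly. Their poses are not given: they have to be found in the camera images.
- jig: Fixed drill jig, 88 mm wide, 53 high. Origin on the bench under the bush plate's front edge, mid-width; x: way the leaf comes out. Bush plate over x -55 to 0 mm. Beyond, to x 62, a 36 mm wide spine with two rails (top 30 mm high, 4 mm stop tabs) carries the ejected leaf, its ends overhanging 12 mm each side over clear bench. Leaf hole centre at z 33 mm, x 15 at the start, about 60 when ejected.
- ejector (a joint): Spring ejector slide of the jig: 0 at rest, grows to 0.045 m as the red thumb pad is pushed along the jig's +x; the spring resists with 2 N at the start and 6.5 N at the end of the travel and brings it back to 0 when let go. It moves the leaf by its own travel (about 1 mm of play).
- push_pad (a point): Centre of the rear face (the one pushed, facing the jig's -x) of the red upright thumb pad, 40 mm wide, 34 mm high (16 to 50 mm above the bench), 12 mm thick; it moves with the slide; axes as the jig.
- leaf_bore (a point): Centre of the pin hole in the knuckle of the loose steel hinge leaf (about 140 g). Axes fixed in the leaf: y along the pin hole, z normal to the plate, plate towards -x. Knuckle 18 mm diameter, 20 mm long with bevelled ends, hole 10 mm.
- leaf_mid (a point): Centre of the loose leaf's plate, 31 mm from the hole axis along the leaf's -x; plate 38 mm (x) by 60 (y) by 6 (z), its mid-plane through the hole axis. Once ejected it can be gripped from above by its two ends, 60 mm apart along y. Axes as leaf_bore.
- starter_box: Grey steel motor starter box fixed to the bench, open on top, 130 mm (x) by 180 (y), rim 95 mm above the bench, walls 3 mm, fittings inside up to 60 mm high. Origin on the bench, 20 mm from its middle towards the hinge wall (the +x wall, outer face at x = 45 mm). z up.
- fixed_bore (a point): Middle of the pin hole line of the leaf screwed outside the box's +x wall, 110 mm above the bench, half-way between its two knuckles (18 mm dia, 23 mm apart, hole 10 mm). y along the hole, x out from the box, z up. A scooped root below stops the free knuckle when about 0.6 mm low. The loose leaf goes here with its axes along these, plate then level 12 mm above the rim.
- hinge_pin: Loose brass hinge pin with a tapered nose, 10 mm diameter, 67 mm long, lying between jig and box; to be left alone. Origin under its middle.
- screwdriver: Yellow-handled screwdriver lying at the right of the bench near the robot, left alone.
- spanner: Steel spanner lying at the left of the bench, left alone.
- pen: Blue pen, 130 mm long, at the back of the bench, left alone.
- test_lamp: Lamp bulb in a holder on an 80 mm wooden base, 125 mm high, at the left, left alone. Origin under its middle.
- screw_jar: Jar of screws with blue lid, 52 mm diameter, 62 mm high, at the back, left alone. Origin under its middle.
- multimeter: Yellow multimeter, 150 x 80 x 45 mm, lying at the right of the bench, left alone. Origin under its middle.

How it is judged:
By the outcome, as a careful person would: the job done as asked, in the order asked, and still so for the second after the job is handed in, while the arm keeps its last pose, push and grip.
It also fails if it takes over 61 s, if anything falls off the work surface, if the arm or the gripper's body presses on something with over 40 N, if the wrist force passes 120 N, or if a joint passes its speed limit or range.

## Working session

There is one attempt and no reset: what is moved stays moved. The work goes in short steps, Python scripts to look and compute and a shell command to move; the robot and the scene stay as the last step left them, time stands still between calls to the robot, and variables do not carry over. Pictures are saved under pics/ and viewed, and the job is handed in when it is done.

```bash
ls; mkdir -p pics
python3 - <<'E'
from plant import *
import cv2,numpy as np
s=read_state();print({k:np.round(v,3) for k,v in s.items()}); print(tip_reach if not callable(tip_reach) else tip_reach())
for c in("scene","top"):
    im=read_camera(c);cv2.imwrite(f"pics/{c}0.png",im[:,:,::-1]);print(camera_params(c))
E
```

```text
pics
{'t': np.float64(0.0), 'q': array([-1.319,  0.131,  1.489,  0.   ,  1.523, -0.085]), 'dq': array([ 0.   ,  0.001,  0.001, -0.001,  0.001,  0.002]), 'joint_torque': array([ 2.0000e-03, -5.5984e+01, -4.9176e+01,  7.7000e-02,  3.5000e-02,
       -0.0000e+00]), 'tool_pos': array([ 0.198, -0.566,  0.229]), 'orientation': array([-3.095, -0.526,  0.   ]), 'force': array([ 0.391, -0.113,  0.105]), 'wrist_torque': array([ 0.03 , -0.034,  0.045]), 'opening': np.float64(0.093)}
0.011
{'fov_y': 49.6785783828092, 'cx': 311.43597418056225, 'cy': 194.42994014308124, 'position': array([1.20826346, 0.61015156, 0.88570205]), 'rotation': array([-1.02128833, -2.39964659,  1.08465603])}
{'fov_y': 45.53350353381034, 'cx': 312.8148028678422, 'cy': 198.68582604473204, 'position': array([0.4782463 , 0.00723526, 1.49637657]), 'rotation': array([-2.1604587 ,  2.20509081, -0.11249885])}
```

View pics/scene0.png

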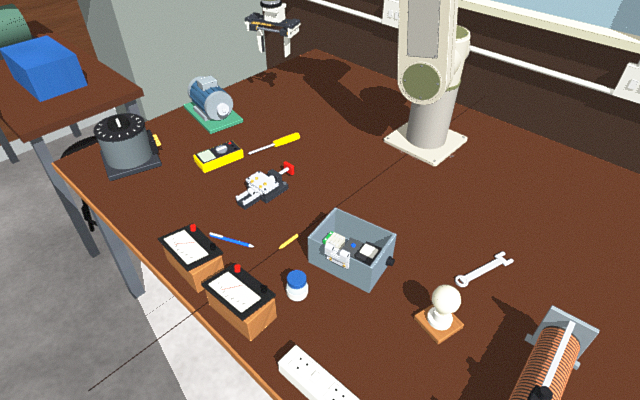

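View pics/top0.png

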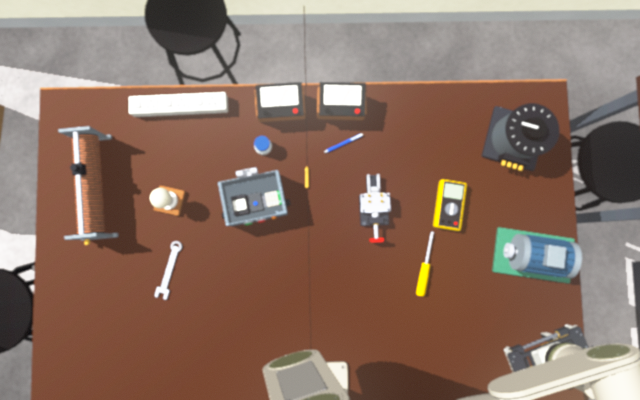

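```bash
cat > h.py <<'E'
from plant import *
import cv2,numpy as np
from scipy.spatial.transform import Rotation as R
from scipy.optimize import least_squares
def cam(c):
    p=camera_params(c); f=200/np.tan(np.radians(p['fov_y']/2))
    return f,p['cx'],p['cy'],np.array(p['position']),R.from_rotvec(p['rotation']).as_matrix()
def ray(c,px):
    f,cx,cy,o,M=cam(c); d=M@np.array([(px[0]-cx)/f,(px[1]-cy)/f,1]); return o,d/np.linalg.norm(d)
def at_z(c,px,z):
    o,d=ray(c,px); return o+d*(z-o[2])/d[2]
def proj(c,P):
    f,cx,cy,o,M=cam(c); v=(np.atleast_2d(P)-o)@M; return np.c_[f*v[:,0]/v[:,2]+cx,f*v[:,1]/v[:,2]+cy]
def tri(pa,pb,ca="scene",cb="top"):
    o1,d1=ray(ca,pa);o2,d2=ray(cb,pb)
    A=np.c_[d1,-d2];t=np.linalg.lstsq(A,o2-o1,rcond=None)[0]
    a=o1+t[0]*d1;b=o2+t[1]*d2
    return (a+b)/2,np.linalg.norm(a-b)
E
python3 - <<'E'
from h import *
np.set_printoptions(precision=4,suppress=True)
for c in("scene","top"):
    im=read_camera(c)
Z=dict(jig=0,push_pad=.033,leaf_bore=.033,leaf_mid=.033,starter_box=0,fixed_bore=.11,hinge_pin=0,screw_jar=0,multimeter=0,test_lamp=0)
for n,z in Z.items():
    r={}
    for c in("scene","top"):
        l=tip_of(c,n)
        if l: r[c]=l[0]['pixel']; print(n,c,np.round(r[c],1),round(l[0]['confidence'],2),at_z(c,r[c],z))
    if len(r)==2: print('   tri',*tri(r['scene'],r['top']))
print(read_state()['t'])
E
```

```text
jig scene [257.2 197.8] 0.73 [ 0.6184 -0.1993  0.    ]
jig top [371.2 193.2] 0.92 [ 0.6247 -0.2006  0.    ]
   tri [ 0.6224 -0.1982  0.0037] 0.005403852031563042
push_pad scene [290.8 162.7] 0.42 [ 0.4533 -0.2203  0.033 ]
push_pad top [375.9 245.4] 0.63 [ 0.4606 -0.2053  0.033 ]
   tri [ 0.4628 -0.2056  0.0457] 0.005758071127674611
leaf_bore top [374.5 184.3] 0.46 [ 0.649  -0.2072  0.033 ]
leaf_mid scene [259.  184.3] 0.6 [ 0.5961 -0.2123  0.033 ]
leaf_mid top [374.  200.7] 0.36 [ 0.5981 -0.204   0.033 ]
   tri [ 0.5991 -0.2046  0.0391] 0.004381146488157613
starter_box scene [348.8 265.4] 0.79 [0.6257 0.175  0.    ]
starter_box top [251.1 193. ] 0.98 [0.6328 0.1783 0.    ]
   tri [0.6314 0.1782 0.0078] 0.0018611496081096179
fixed_bore scene [336.1 250. ] 0.63 [0.6834 0.1773 0.11  ]
fixed_bore top [244.2 171.9] 0.64 [0.684  0.1853 0.11  ]
   tri [0.6851 0.1824 0.1152] 0.005774880422638543
hinge_pin scene [290.7 240.3] 0.53 [0.6693 0.0019 0.    ]
hinge_pin top [302.8 176.4] 0.64 [0.6824 0.0145 0.    ]
   tri [0.6801 0.0143 0.0179] 0.0002859145541444347
screw_jar scene [294.5 294.4] 0.66 [0.7869 0.1376 0.    ]
screw_jar top [262.8 145.6] 0.54 [0.7836 0.1397 0.    ]
   tri [ 0.7851  0.1384 -0.0012] 0.003826504243290917
multimeter scene [220.8 160.4] 0.84 [ 0.5795 -0.4343  0.    ]
multimeter top [450.3 208.5] 0.72 [ 0.5712 -0.4494  0.    ]
   tri [ 0.5707 -0.4523 -0.0138] 0.003648577443860824
test_lamp scene [435.5 325.2] 0.89 [0.6215 0.4326 0.    ]
test_lamp top [172.9 199.3] 0.95 [0.6178 0.4236 0.    ]
   tri [ 0.6172  0.4286 -0.0091] 0.0054743144417979325
1.2
```

Run:
```python
import cv2
a=cv2.imread('pics/top0.png')
cv2.imwrite('pics/a.png',cv2.resize(a[165:250,340:410],None,fx=7,fy=7,interpolation=cv2.INTER_CUBIC))
cv2.imwrite('pics/b.png',cv2.resize(a[160:235,205:300],None,fx=7,fy=7,interpolation=cv2.INTER_CUBIC))
a=cv2.imread('pics/scene0.png')
cv2.imwrite('pics/c.png',cv2.resize(a[155:215,225:305],None,fx=8,fy=8,interpolation=cv2.INTER_CUBIC))
cv2.imwrite('pics/d.png',cv2.resize(a[205:300,300:405],None,fx=6,fy=6,interpolation=cv2.INTER_CUBIC))
```

```text
(no output)
```

View pics/a.png

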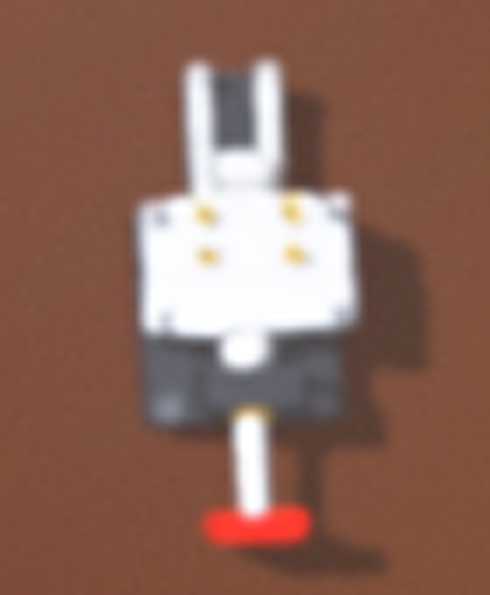

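View pics/b.png

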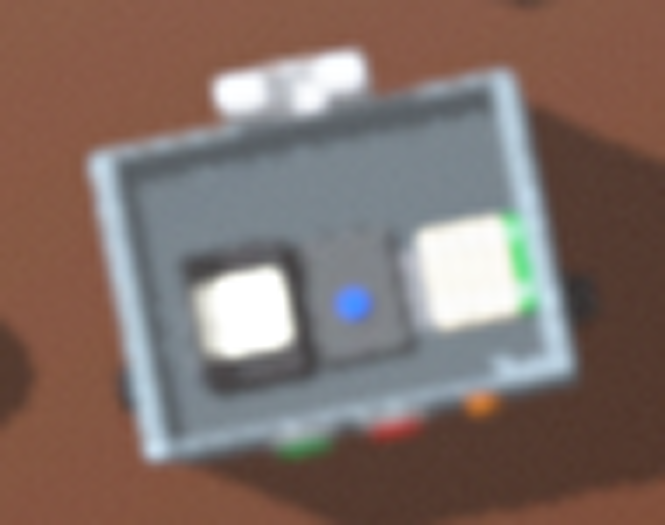

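View pics/c.png

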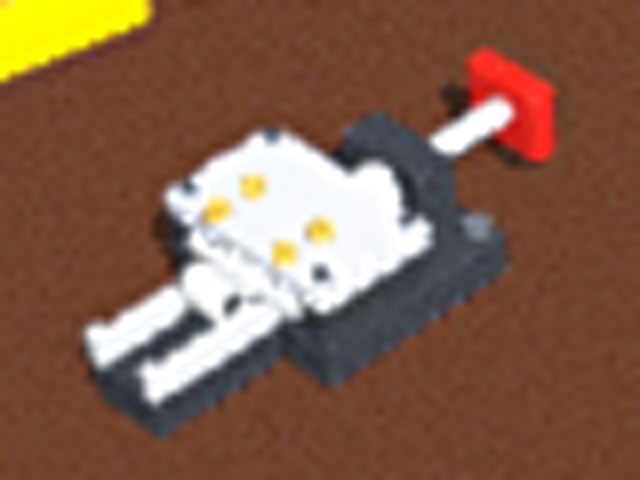

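View pics/d.png

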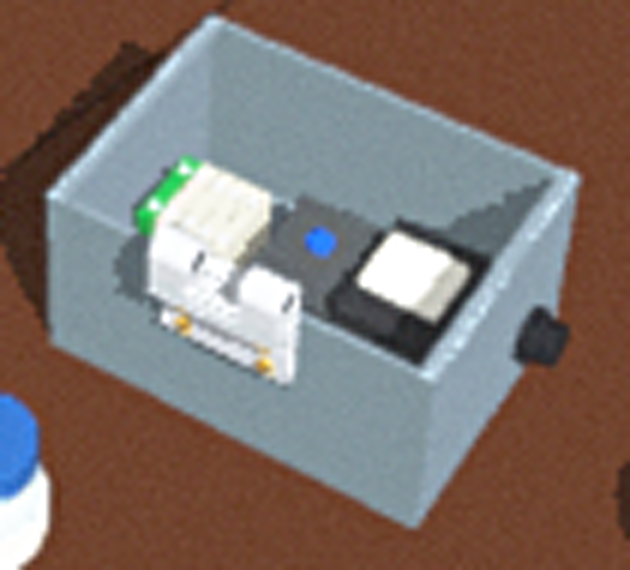

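```bash
cat > fit.py <<'E'
from h import *
np.set_printoptions(precision=4,suppress=True)
def un(c,off,k): return (np.array(c)+.5)/k-.5+np.array(off)
def fit(model,obs,x0):
    def res(p,full=False):
        c,s=np.cos(p[2]),np.sin(p[2]); out=[]
        for cm,(idx,px) in obs.items():
            m=model[idx]; W=np.c_[p[0]+c*m[:,0]-s*m[:,1],p[1]+s*m[:,0]+c*m[:,1],m[:,2]]
            out.append((proj(cm,W)-px).ravel())
        return np.concatenate(out)
    for sel in (None,):
        r=least_squares(res,x0)
    return r.x,res(r.x)
if __name__=="__main__":
    box=np.array([[.045,.09,.095],[.045,-.09,.095],[-.085,-.09,.095],[-.085,.09,.095]])
    T=un([(88,152),(515,68),(578,372),(150,460)],(205,160),7)
    S=un([(437,378),(48,195),(212,15),(580,178)],(300,205),6)
    I=np.arange(4)
    for o in ({'top':(I,T)},{'scene':(I,S)},{'top':(I,T),'scene':(I,S)}):
        print('box',*fit(box,o,[.63,.18,.1]))
    jig=np.array([[0,.044,.053],[0,-.044,.053],[-.055,-.044,.053],[-.055,.044,.053]])
    T=un([(140,203),(350,195),(355,325),(143,332)],(340,165),7)
    S=un([(325,310),(168,195),(270,128),(432,235)],(225,155),8)
    for o in ({'top':(I,T)},{'scene':(I,S)},{'top':(I,T),'scene':(I,S)}):
        print('jig',*fit(jig,o,[.62,-.2,.1]))
    # tips of rails z .034
    print('rails',[at_z('top',un(p,(340,165),7),.034) for p in((200,65),(270,62))])
    print('padtop',[at_z('top',un(p,(340,165),7),.05) for p in((205,525),(310,522),(258,540))])
    print('padS',[at_z('scene',un(p,(225,155),8),.05) for p in((485,50),(553,92))])
    print('knuckles top',[at_z('top',un(p,(205,160),7),.11) for p in((213,92),(365,68))])
E
python3 fit.py
```

```text
box [0.6306 0.1681 0.1837] [ 0.8186  0.4407 -0.3847  0.2853 -0.6754 -0.2767  0.2379 -0.4255]
box [0.6292 0.1696 0.185 ] [-0.0841  0.637   0.088  -0.1796 -0.1836 -0.1592  0.1735 -0.4351]
box [0.6298 0.169  0.1845] [ 0.5114  0.7337 -0.6959  0.5321 -0.956  -0.0323 -0.0384 -0.1342 -0.4663
  0.6582 -0.2493 -0.184  -0.4762 -0.1536 -0.1547 -0.4061]
jig [ 0.6192 -0.2033  0.0105] [ 0.5064  0.1149 -0.7133  0.3917 -0.6031 -0.1913  0.8067 -0.3046]
jig [ 0.6236 -0.1962  0.0161] [-0.2922 -0.8104 -0.2468  0.5766  0.6053  0.6524 -0.0415 -0.3253]
jig [ 0.6203 -0.2011  0.0127] [-0.206  -0.2226 -1.4293 -0.0104 -1.2808 -0.597   0.1327 -0.6453 -0.5895
 -2.0784 -0.3964 -0.6508  0.4538 -0.4955 -0.3344 -1.5084]
rails [array([ 0.6818, -0.1883,  0.034 ]), array([ 0.6826, -0.2194,  0.034 ])]
padtop [array([ 0.4789, -0.1821,  0.05  ]), array([ 0.4792, -0.2276,  0.05  ]), array([ 0.4719, -0.2048,  0.05  ])]
padS [array([ 0.4738, -0.2239,  0.05  ]), array([ 0.4742, -0.1846,  0.05  ])]
knuckles top [array([0.6821, 0.2122, 0.11  ]), array([0.691 , 0.1486, 0.11  ])]
```

```bash
python3 -m creep '[[0,0,0,0.109,255],[0,0,0,0.109,255],[0,0,0,0.109,255],[0,0,0,0,255]]' && python3 -m creep '[[0.02,-0.03,0.01,0,255],[0.02,-0.03,0.01,0,255],[0.02,-0.03,0.01,0,255],[0.02,-0.03,0.01,0,255],[0.02,-0.03,0.01,0,255],[0.02,-0.03,0.01,0,255],[0.02,-0.03,0.01,0,255],[0.02,-0.03,0.01,0,255],[0.02,-0.03,0.01,0,255],[0.02,-0.03,0.01,0,255],[0.02,-0.03,0.01,0,255],[0.02,-0.03,0.01,0,255]]' && python3 -m creep '[[0,0,0,0,255],[0,0,0,0,255]]'
```

```text
t: 1.53
tool_pos: [0.1983, -0.5663, 0.2297]
orientation: [3.142, 0.007, 0.0]
force: [1.0, 0.1, 1.1]
opening: 0.0711
t: 2.53
tool_pos: [0.4356, -0.2024, 0.1095]
orientation: [3.141, 0.022, 0.001]
force: [0.0, -0.4, 0.5]
opening: 0.0006
t: 2.7
tool_pos: [0.435, -0.2021, 0.109]
orientation: [-3.141, -0.027, 0.002]
force: [-0.4, -0.4, 0.2]
opening: 0.0006
```

```bash
python3 -m creep '[[0,0.001,0.025,0,255],[0,0,0.025,0,255],[0,0,0.026,0,255],[0,0,0,0,255]]'
python3 - <<'E'
from h import *
a=read_camera('top');cv2.imwrite('pics/a1.png',cv2.resize(a[165:265,330:420,::-1],None,fx=6,fy=6,interpolation=cv2.INTER_CUBIC))
a=read_camera('scene');cv2.imwrite('pics/c1.png',cv2.resize(a[110:215,225:345,::-1],None,fx=6,fy=6,interpolation=cv2.INTER_CUBIC))
E
```

```text
t: 3.03
tool_pos: [0.4311, -0.2043, 0.0293]
orientation: [-3.138, -0.017, 0.01]
force: [-1.8, 0.6, -1.1]
opening: 0.0003
```

View pics/a1.png

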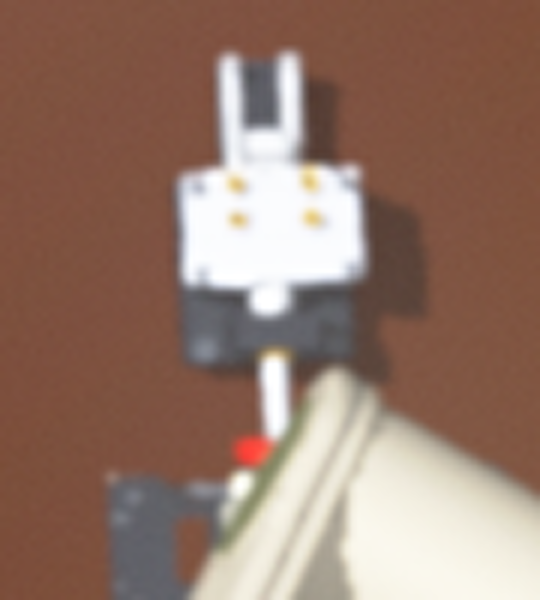

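View pics/c1.png

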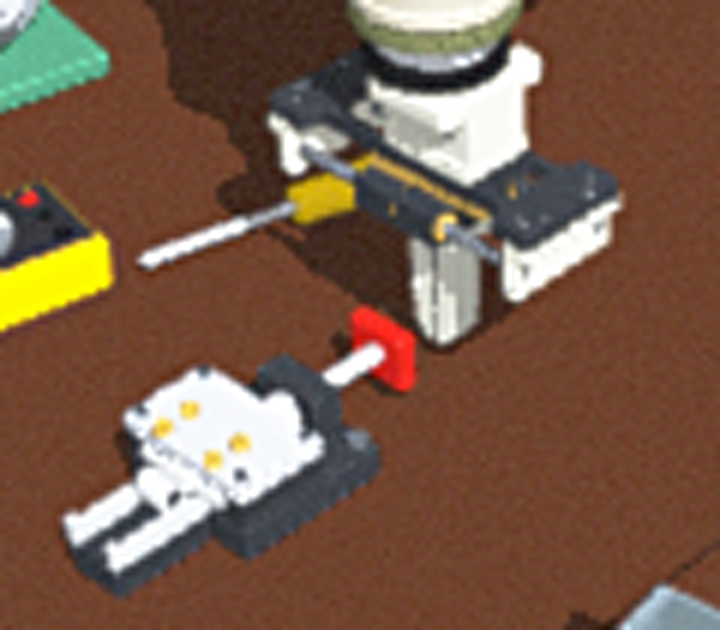

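```bash
python3 -m creep '[[0.01,0,0,0,255],[0.01,0,0,0,255],[0.005,0,0,0,255],[0,0,0,0,255]]';python3 -m creep '[[0.01,0,0,0,255],[0,0,0,0,255],[0,0,0,0,255]]'
```

```text
t: 3.47
tool_pos: [0.4621, -0.2056, 0.0354]
orientation: [3.14, 0.017, 0.004]
force: [-1.7, 0.1, 1.0]
opening: 0.0006
t: 3.72
tool_pos: [0.4699, -0.2047, 0.0339]
orientation: [3.141, 0.017, -0.0]
force: [-2.1, -0.7, 1.7]
opening: 0.0006
```

```bash
python3 -m creep '[[0.006,0,0,0,255],[0.006,0,0,0,255],[0.006,0,0,0,255],[0.002,0,0,0,255],[0,0,0,0,255]]';python3 -m creep '[[0.005,0,0,0,255],[0.005,0,0,0,255],[0,0,0,0,255]]'; python3 -m creep '[[0.003,0,0,0,255],[0,0,0,0,255],[0,0,0,0,255]]'
python3 - <<'E'
from h import *
a=read_camera('scene');cv2.imwrite('pics/c2.png',cv2.resize(a[110:215,225:345,::-1],None,fx=6,fy=6,interpolation=cv2.INTER_CUBIC))
E
```

```text
t: 4.13
tool_pos: [0.4893, -0.2042, 0.0334]
orientation: [-3.141, -0.016, 0.002]
force: [-4.4, 0.2, 3.4]
opening: 0.0003
t: 4.38
tool_pos: [0.4991, -0.204, 0.0333]
orientation: [-3.141, -0.016, 0.003]
force: [-5.7, -0.3, 3.8]
opening: 0.0005
t: 4.63
tool_pos: [0.5017, -0.204, 0.0333]
orientation: [-3.141, -0.016, 0.003]
force: [-5.2, 0.7, 1.4]
opening: 0.0005
```

View pics/c2.png

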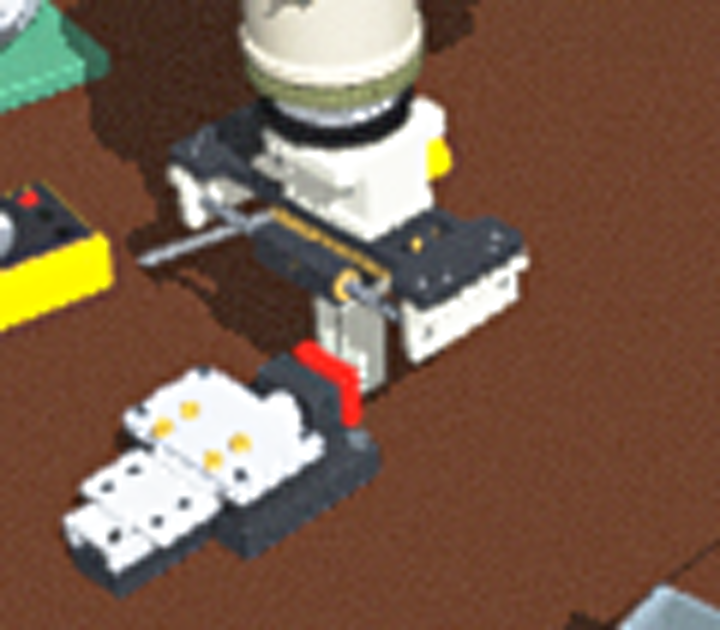

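Nearly in (force 5–6 N, spring end is 6.5 N). I go on until the force steps up.

```bash
python3 -m creep '[[0.003,0,0,0,255],[0,0,0,0,255],[0,0,0,0,255]]';python3 -m creep '[[0.002,0,0,0,255],[0,0,0,0,255],[0,0,0,0,255]]'; python3 -m creep '[[0.002,0,0,0,255],[0,0,0,0,255],[0,0,0,0,255]]'
```

```text
t: 4.93
tool_pos: [0.5046, -0.2039, 0.0332]
orientation: [-3.141, -0.016, 0.003]
force: [-5.9, 0.3, 3.7]
opening: 0.0006
t: 5.18
tool_pos: [0.5065, -0.2039, 0.0332]
orientation: [-3.141, -0.016, 0.004]
force: [-5.9, 0.9, 3.1]
opening: 0.0004
t: 5.43
tool_pos: [0.5069, -0.2039, 0.0331]
orientation: [-3.14, -0.016, 0.009]
force: [-15.5, -0.0, 10.5]
opening: 0.0003
```

```bash
python3 -m creep '[[-0.015,0,0,0,255],[-0.02,0,0,0,255],[-0.02,0,0,0,255],[-0.015,0,0,0,255],[0,0,-0.025,0,255],[0,0,-0.03,0,255],[0,0,-0.03,0,128],[0.03,0,-0.02,0,0],[0.035,0,0,0,0],[0.035,0,0,0,0],[0,0,0,0,0],[0,0,0,0,0]]'
python3 - <<'E'
from h import *
a=read_camera('scene');cv2.imwrite('pics/c3.png',cv2.resize(a[130:215,225:325,::-1],None,fx=7,fy=7,interpolation=cv2.INTER_CUBIC))
a=read_camera('top');cv2.imwrite('pics/a3.png',cv2.resize(a[165:265,330:420,::-1],None,fx=6,fy=6,interpolation=cv2.INTER_CUBIC))
E
```

```text
t: 6.43
tool_pos: [0.5408, -0.2034, 0.1377]
orientation: [-3.141, -0.018, 0.001]
force: [-0.8, -0.0, 0.5]
opening: 0.0361
```

View pics/c3.png

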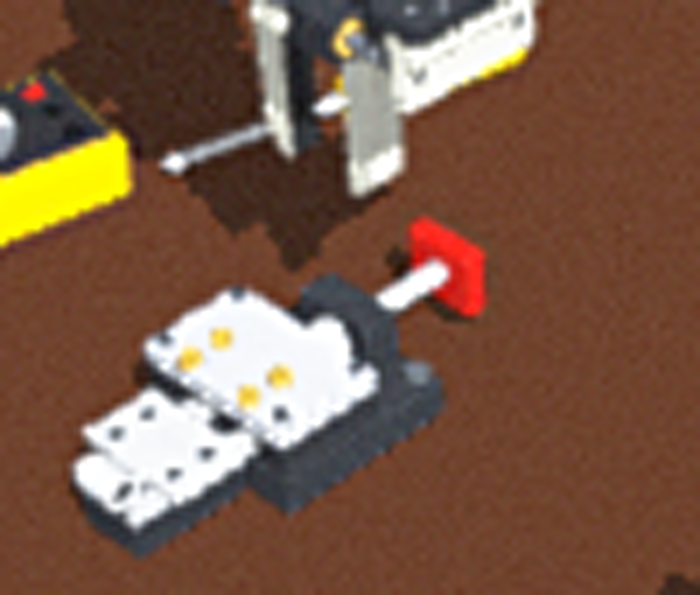

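View pics/a3.png

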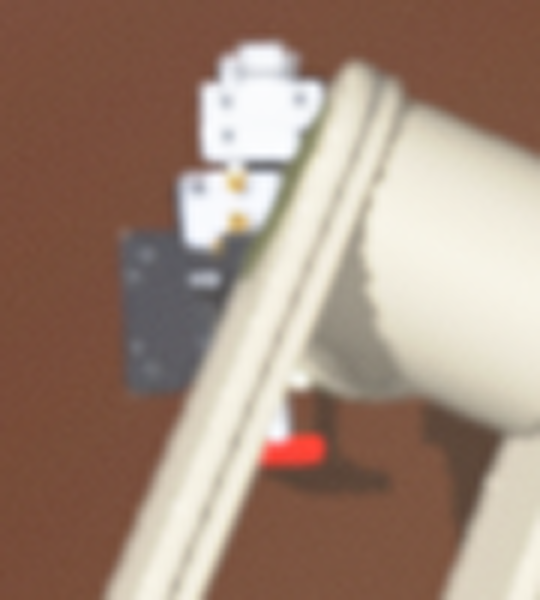

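```bash
python3 -m creep '[[0.036,0,0,0,0],[0.036,0,0,0,0],[0.036,0.001,0,0,0],[0,0,0,0,0],[0,0,0,0,0],[0,0,0,0,0]]'; python3 -m creep '[[0,0,0.02,0,0],[0,0,0.02,0,0],[0,0,0.015,0,0],[0,0,0,0,0]]'
python3 - <<'E'
from h import *
a=read_camera('scene');cv2.imwrite('pics/c4.png',cv2.resize(a[130:230,205:325,::-1],None,fx=6,fy=6,interpolation=cv2.INTER_CUBIC))
E
```

```text
t: 7.03
tool_pos: [0.6467, -0.204, 0.1387]
orientation: [-3.141, -0.015, 0.001]
force: [-0.6, 0.5, -0.4]
opening: 0.084
t: 7.37
tool_pos: [0.6443, -0.2032, 0.0802]
orientation: [-3.14, -0.014, 0.008]
force: [-0.6, -0.4, -1.6]
opening: 0.0931
```

View pics/c4.png

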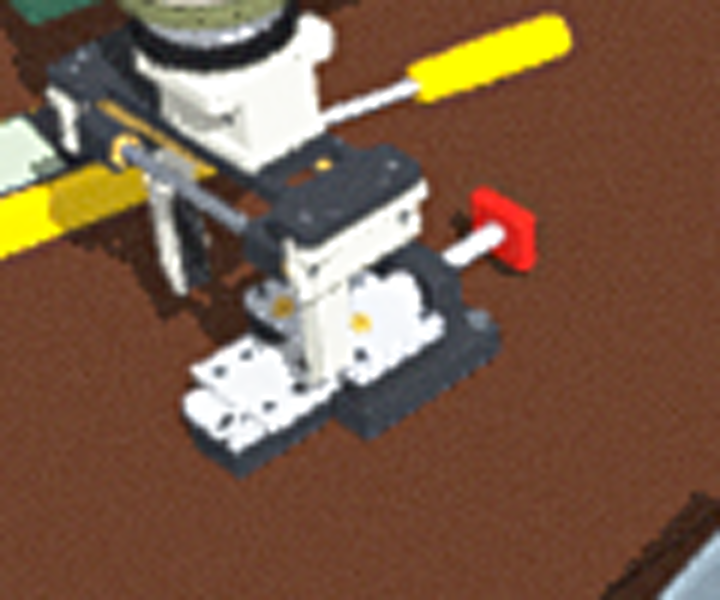

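```bash
python3 -m creep '[[0,0,0,0,0],[0,0,0,0,0],[0,0,0,0,0]]'; python3 -m creep '[[0.002,0,0.02,0,0],[0,0,0.02,0,0],[0,0,0.014,0,0],[0,0,0,0,0],[0,0,0,0,0]]'
python3 - <<'E'
from h import *
a=read_camera('scene');cv2.imwrite('pics/c5.png',cv2.resize(a[130:230,205:325,::-1],None,fx=6,fy=6,interpolation=cv2.INTER_CUBIC))
E
```

```text
t: 7.67
tool_pos: [0.6487, -0.2043, 0.0856]
orientation: [3.141, 0.015, 0.004]
force: [-0.9, 0.2, 0.6]
opening: 0.0926
t: 8.08
tool_pos: [0.6491, -0.2035, 0.0289]
orientation: [-3.141, -0.015, 0.003]
force: [-0.2, 0.1, 0.4]
opening: 0.0931
```

View pics/c5.png

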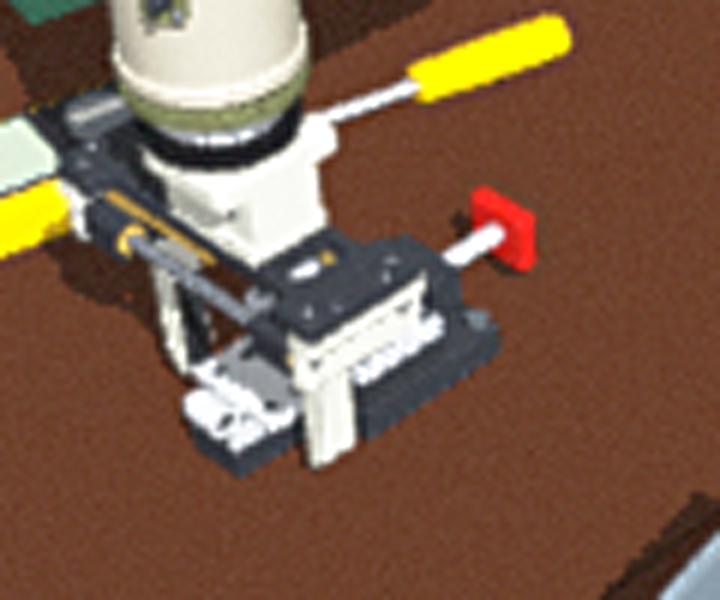

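```bash
python3 -m creep '[[0,0,0.005,0,0],[0,0,0,0,0],[0,0,0,0,120],[0,0,0,0,120],[0,0,0,0,120],[0,0,0,0,120],[0,0,0,0,120],[0,0,0,0,120]]' 30;  python3 -m creep '[[0,0,0,0,140],[0,0,0,0,140],[0,0,0,0,140]]'
```

```text
t: 8.8
tool_pos: [0.6498, -0.2039, 0.0248]
orientation: [3.141, 0.015, 0.0]
force: [-0.8, 0.0, 0.7]
opening: 0.0598
t: 9.05
tool_pos: [0.6498, -0.2039, 0.0247]
orientation: [3.141, 0.015, 0.0]
force: [-0.1, 0.6, 1.8]
opening: 0.0597
```

```bash
python3 -m creep '[[0,0,0,0,255],[0,0,-0.005,0,255],[0,0,-0.01,0,255],[0,0,-0.03,0,255],[0,0,-0.03,0,255],[0,0,-0.03,0,255],[0,0,-0.03,0,255],[0,0,-0.03,0,255],[0,0,-0.015,0,255],[0,0,0,0,255],[0,0,0,0,255],[0,0,0,0,255]]'
python3 - <<'E'
from h import *
a=read_camera('scene');cv2.imwrite('pics/c6.png',cv2.resize(a[80:210,195:345,::-1],None,fx=5,fy=5,interpolation=cv2.INTER_CUBIC))
a=read_camera('top');cv2.imwrite('pics/a6.png',cv2.resize(a[145:265,330:430,::-1],None,fx=5,fy=5,interpolation=cv2.INTER_CUBIC))
E
```

```text
t: 10.05
tool_pos: [0.649, -0.2035, 0.2029]
orientation: [-3.141, -0.015, 0.003]
force: [0.3, -0.2, -2.4]
opening: 0.0594
```

View pics/c6.png

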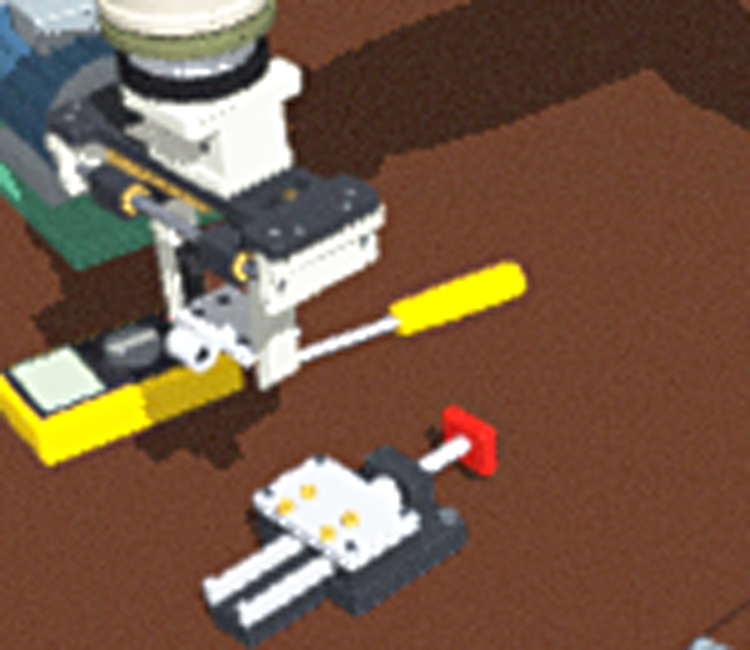

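View pics/a6.png

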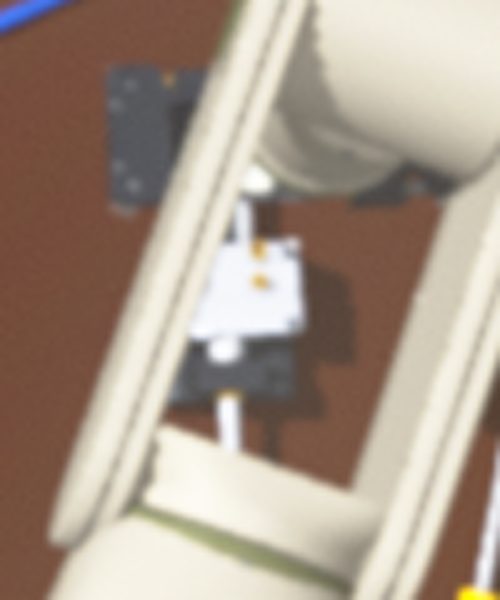

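Run:
```python
from fit import *
yaw=.1845;c,s=np.cos(yaw),np.sin(yaw)
Rz=np.array([[c,-s],[s,c]])
h1=un((197,262),(300,205),6);h2=un((289,303),(300,205),6)
for h in(h1,h2):
    print(h,at_z('scene',h,.11))
a=at_z('scene',h1,.11)[:2]-Rz@[0,-.0115]; print('bore from inner hole',a)
b=at_z('scene',h2,.11)[:2]-Rz@[0,.0315]; print('bore from outer hole (if 31.5)',b)
t=[at_z('top',un(p,(205,160),7),.115)[:2] for p in((213,92),(365,68))]; print('top mid',np.mean(t,0), np.linalg.norm(t[0]-t[1]))
for bx in([.6306,.1681],[.6292,.1696]): print('via box',np.array(bx)+Rz@[.0579,0])
# leaf: hole on +y face
h=un((199,353),(195,80),5)
th=.0098
o,d=ray('scene',h); n=np.array([-np.sin(th),np.cos(th),0]); P0=np.array([.649,-.2035,0])+.010*n
t=(P0-o)@n/(d@n); P=o+t*d; print('leaf hole at y-plane',P, 'tool x', (P-P0)@[np.cos(th),np.sin(th),0], 'dz',P[2]-.2029)
l=tip_of('scene','leaf_bore');print([(x['pixel'],x['confidence']) for x in l])
print(proj('scene',[.649+.031,-.2035+.0003,.211]))
print(read_state()['tool_pos'])
```

```text
[332.4167 248.25  ] [0.6853 0.1674 0.11  ]
[347.75   255.0833] [0.6763 0.2074 0.11  ]
bore from inner hole [0.6832 0.1787]
bore from outer hole (if 31.5) [0.6821 0.1764]
top mid [0.6858 0.1798] 0.06398663622474256
via box [0.6875 0.1787]
via box [0.6861 0.1802]
leaf hole at y-plane [ 0.6783 -0.1932  0.2131] tool x 0.029370545891390668 dz 0.01015507906106558
[([235.6, 149.1], 0.69)]
[[231.6491 149.5941]]
[ 0.6486 -0.2034  0.2019]
```

```bash
python3 -m creep '[[0,0,0,-0.0875,255],[0,0,0,-0.0875,255],[0.0063,-0.0308,0,0,255],[0.0063,-0.0308,0,0,255],[0.0063,-0.0308,0,0,255],[0.0063,-0.0308,0,0,255],[0.0063,-0.0308,0,0,255],[0.0063,-0.0308,0,0,255],[0.0063,-0.0308,0,0,255],[0.0063,-0.0308,0,0,255],[0.0063,-0.0308,0,0,255],[0.0063,-0.0308,0,0,255]]'; python3 -m creep '[[0.0063,-0.0308,0,0,255],[0.0063,-0.0308,0,0,255],[0,0,0.02,0,255],[0,0,0.015,0,255],[0,0,0,0,255],[0,0,0,0,255],[0,0,0,0,255]]'
cat > snap.py <<'E'
import sys
from h import *
n=sys.argv[1]
A=[];
for i in range(3):
    A.append(read_camera('scene').astype(float))
a=np.mean(A,0).astype(np.uint8);cv2.imwrite(f'pics/s{n}raw.png',a[:,:,::-1]);cv2.imwrite(f'pics/s{n}.png',cv2.resize(a[180:290,290:400,::-1],None,fx=5,fy=5,interpolation=cv2.INTER_CUBIC))
if len(sys.argv)>2:
    a=read_camera('top');cv2.imwrite(f'pics/t{n}.png',cv2.resize(a[130:240,200:310,::-1],None,fx=5,fy=5,interpolation=cv2.INTER_CUBIC))
s=read_state();r=R.from_rotvec(s['orientation']).as_matrix()
print(s['t'],np.round(s['tool_pos'],4),'heading',round(np.arctan2(r[1,0],r[0,0]),4),'tilt',np.round(r[:2,2],4),'F',np.round(s['force'],1),np.round(s['wrist_torque'],2))
E
python3 snap.py 7 1
```

```text
t: 11.2
tool_pos: [0.6542, 0.1119, 0.203]
orientation: [-3.128, -0.29, 0.004]
force: [1.0, -0.8, -1.2]
opening: 0.0595
t: 11.78
tool_pos: [0.6561, 0.173, 0.1697]
orientation: [3.128, 0.289, -0.001]
force: [0.6, -0.7, -1.2]
opening: 0.0594
11.9833 [0.6569 0.173  0.171 ] heading 0.1841 tilt [0.002  0.0004] F [-1.5 -1.1 -1.6] [ 0.02  0.06 -0.04]
```

View pics/s7.png

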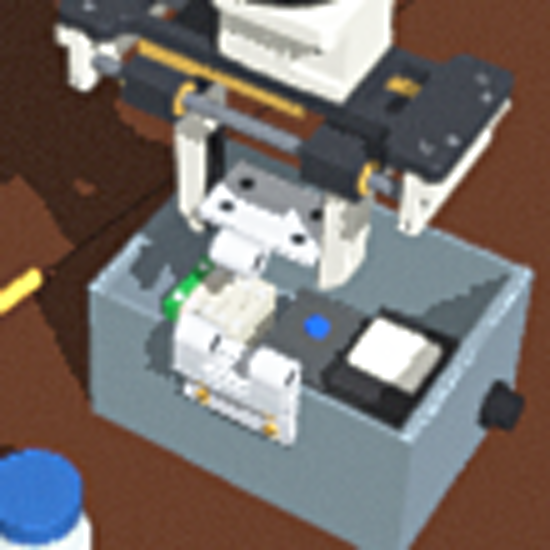

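View pics/t7.png

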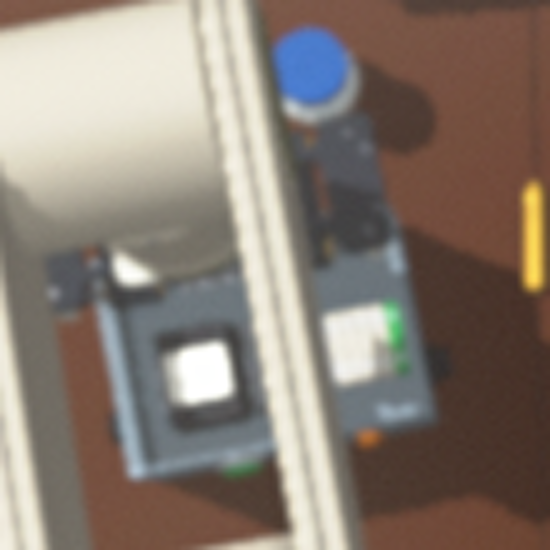

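```bash
cat > zoom.py <<'E'
import sys,cv2,numpy as np
a=cv2.imread(f'pics/s{sys.argv[1]}raw.png')
x0,y0,w,h=320,212,40,60
if len(sys.argv)>2: x0,y0,w,h=map(int,sys.argv[2:6])
z=12
b=a[y0:y0+h,x0:x0+w].astype(float); b=255*(np.clip(b,90,255)/255)**2.2
b=cv2.resize(b.astype(np.uint8),None,fx=z,fy=z,interpolation=cv2.INTER_CUBIC)
for i in range(0,w,5): cv2.line(b,(i*z+6,0),(i*z+6,4),(0,255,0));cv2.putText(b,str(x0+i),(i*z,14),0,.35,(0,255,0))
for i in range(0,h,5): cv2.line(b,(0,i*z+6),(4,i*z+6),(0,255,0));cv2.putText(b,str(y0+i),(6,i*z+10),0,.35,(0,255,0))
cv2.imwrite(f'pics/z{sys.argv[1]}.png',b[:,:790][:600])
E
python3 zoom.py 7 318 220 60 40
```

```text
(no output)
```

View pics/z7.png

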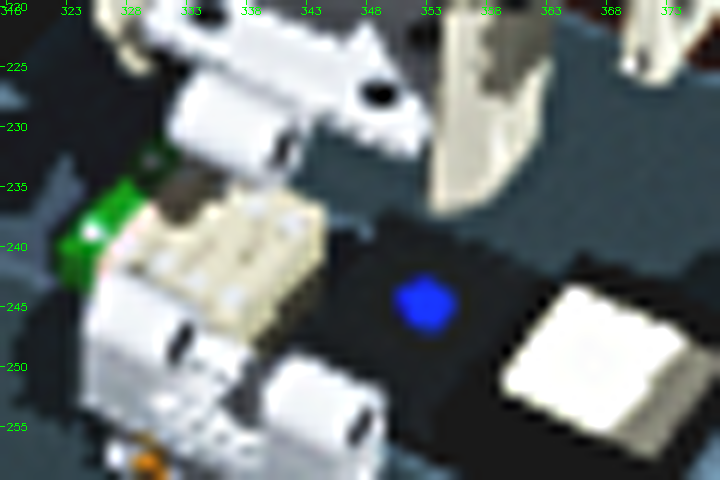

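```bash
cat > rel.py <<'E'
from fit import *
import sys
# args: Lx Ly tcpz
Ax,Ay,Bx,By=332.54,247.9,347.54,254.96
Lx,Ly,z=map(float,sys.argv[1:4])
a=at_z('scene',(Ax,Ay),.11)[:2];b=at_z('scene',(Bx,By),.11)[:2]
print('fixed span',np.linalg.norm(b-a),'yaw from holes',np.arctan2(-(b-a)[0],(b-a)[1]))
yaw=.184;u=np.array([np.cos(yaw),np.sin(yaw)]);v=np.array([-np.sin(yaw),np.cos(yaw)])
f=((a-v*-.0115)+(b-v*.0315))/2
l=at_z('scene',(Lx,Ly),z+.0083)[:2]-v*.010
print('fixed',f,'leaf',l,'need tool dx',(f-l)@u,'tool dy',-(f-l)@v)
E
python3 rel.py 341.04 232.04 .171
```

```text
fixed span 0.04072723730082279 yaw from holes 0.19714758086334808
fixed [0.6822 0.177 ] leaf [0.6847 0.1789] need tool dx -0.0028223408188948283 tool dy 0.0013918120275654238
```

```bash
python3 -m creep '[[-0.0028,0.0014,0.015,0,255],[0,0,0.015,0,255],[0,0,0.014,0,255],[0,0,0,0,255],[0,0,0,0,255],[0,0,0,0,255],[0,0,0,0,255]]'; python3 snap.py 8; python3 zoom.py 8 318 220 60 40
```

```text
t: 12.57
tool_pos: [0.6545, 0.1716, 0.1271]
orientation: [-3.128, -0.29, -0.003]
force: [-0.4, 0.1, -2.0]
opening: 0.0594
12.7167 [0.6543 0.1716 0.1268] heading 0.1848 tilt [0.0017 0.0003] F [-0.6  0.1 -1.6] [ 0.04 -0.02 -0.02]
```

View pics/z8.png

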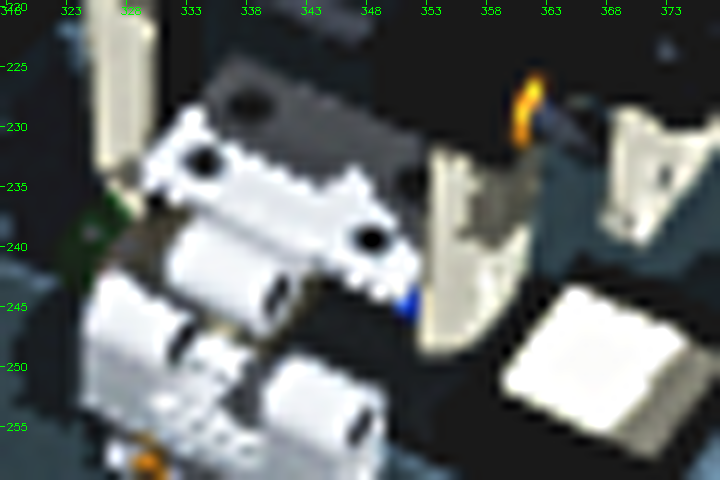

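```bash
python3 rel.py 340.54 244.13 .1268
python3 - <<'E'
import cv2,numpy as np
a=cv2.cvtColor(cv2.imread('pics/s8raw.png'),cv2.COLOR_BGR2GRAY).astype(int)
for n,(x,y) in dict(A=(332,248),B=(347,255),L=(340,244)).items():
    print(n,x-3,y-3);print(a[y-3:y+5,x-3:x+6])
    w=a[y-2:y+3,x-2:x+4];d=np.clip(150-w,0,None);yy,xx=np.mgrid[y-2:y+3,x-2:x+4];print((d*xx).sum()/d.sum(),(d*yy).sum()/d.sum())
E
```

```text
fixed span 0.04072723730082279 yaw from holes 0.19714758086334808
fixed [0.6822 0.177 ] leaf [0.6817 0.177 ] need tool dx 0.00048120910822051514 tool dy 0.00012165998050054394
A 329 245
[[254 254 251 178 146 159 201 226 238]
 [251 253 255 255 223 144 169 191 208]
 [250 252 255 240 112 151 190 217 193]
 [247 251 253 172 121 233 255 248 194]
 [232 243 241 124 206 250 255 255 255]
 [206 224 224 183 219 210 242 253 255]
 [206 208 219 221 233 241 240 216 237]
 [206 212 226 228 237 243 248 236 157]]
332.7979797979798 247.75757575757575
B 344 252
[[251 252 250 245 225 187 108  95  99]
 [250 251 253 254 239 232 134  95 100]
 [249 251 254 245 154 212 111  97 104]
 [248 252 254 185 134 245 109  95  99]
 [240 247 241 132 202 224 105  78  83]
 [215 230 232 205 231 221 162 125  96]
 [204 207 221 223 234 224 150 157 166]
 [209 209 228 231 251 187 130 134 148]]
349.50857142857143 254.9542857142857
L 337 241
[[251 249 244 239 226 225 227 212 242]
 [251 252 253 252 228 229 220 184 201]
 [251 252 255 239 126 211 145 122  88]
 [248 252 255 177 121 198 135 112  85]
 [238 245 243 130 192 163 124  95  94]
 [208 224 234 182 197 133  98 103 100]
 [193 164 218 197 136 107  97  99  99]
 [194 147 155 130 102 107  97  92  95]]
342.02659574468083 244.8244680851064
```

Run:
```python
from fit import *
A=(332.6,248);B=(347.6,255.05);L=(340.6,244.0)
for yaw in(.1845,.19):
    u=np.array([np.cos(yaw),np.sin(yaw)]);v=np.array([-np.sin(yaw),np.cos(yaw)])
    a=at_z('scene',A,.11)[:2];b=at_z('scene',B,.11)[:2]
    f=a+v*.0115
    for dz in(-.001,0,.001):
        l=at_z('scene',L,.1268+.0083+dz)[:2]-v*.010
        print(yaw,dz,'fixed',f,(b-f)@v,(b-f)@u,'leaf',l,'dx',(f-l)@u,'dy',-(f-l)@v)
```

```text
0.1845 -0.001 fixed [0.6823 0.1785] 0.029194965032901688 -0.0005445006362956177 leaf [0.6806 0.1763] dx 0.0021486867943796427 dy -0.0018132624950986634
0.1845 0 fixed [0.6823 0.1785] 0.029194965032901688 -0.0005445006362956177 leaf [0.6813 0.1769] dx 0.0013526096919017681 dy -0.0013879211761231949
0.1845 0.001 fixed [0.6823 0.1785] 0.029194965032901688 -0.0005445006362956177 leaf [0.682  0.1774] dx 0.0005565325894239922 dy -0.0009625798571476514
0.19 -0.001 fixed [0.6823 0.1785] 0.02919734426150824 -0.00032067122149902547 leaf [0.6806 0.1763] dx 0.0020403777851929032 dy -0.0018017425384649437
0.19 0 fixed [0.6823 0.1785] 0.02919734426150824 -0.00032067122149902547 leaf [0.6813 0.1769] dx 0.0012419733578908285 dy -0.0013807860547498144
0.19 0.001 fixed [0.6823 0.1785] 0.02919734426150824 -0.00032067122149902547 leaf [0.682  0.1774] dx 0.0004435689305888521 dy -0.0009598295710346097
```

```bash
python3 -m creep '[[0.001,-0.0014,0,0,255],[0,0,0.004,0,255],[0,0,0.004,0,255],[0,0,0,0,255],[0,0,0,0,255],[0,0,0,0,255],[0,0,0,0,255]]'; python3 snap.py 9; python3 zoom.py 9 318 220 60 40;python3 - <<'E'
import cv2
a=cv2.cvtColor(cv2.imread('pics/s9raw.png'),cv2.COLOR_BGR2GRAY).astype(int)
print(a[243:253,336:346]);print(a[245:252,329:338])
E
```

```text
t: 13.3
tool_pos: [0.6544, 0.173, 0.1177]
orientation: [-3.128, -0.29, -0.0]
force: [-0.2, -0.9, -1.7]
opening: 0.0597
13.45 [0.6545 0.173  0.1178] heading 0.1848 tilt [0.0003 0.0001] F [ 0.5  0.4 -2. ] [ 0.01  0.01 -0.02]
[[249 245 237 229 220 222 242 245 253 248]
 [251 251 250 246 240 228 224 234 217 237]
 [251 251 251 253 253 230 202 222 144 198]
 [249 251 251 254 248 147 178 125  55  73]
 [243 246 250 255 209 121 221  87  41  46]
 [219 236 245 246 180 164 145  64  42  54]
 [154 193 219 231 187 216 168 134  97  68]
 [154 161 157 207 214 218 250 247 229 158]
 [210 235 156 136 194 254 254 253 251 244]
 [237 157 141 162 247 254 251 250 251 252]]
[[253 181 149 226 249 251 251 251 251]
 [254 252 186 206 232 242 247 249 251]
 [250 254 254 203 186 215 235 243 246]
 [246 251 255 164 107 143 194 219 236]
 [232 243 242 127 187 151 141 154 193]
 [204 222 224 180 220 189 166 154 161]
 [204 206 218 221 236 247 244 210 235]]
```

View pics/z9.png

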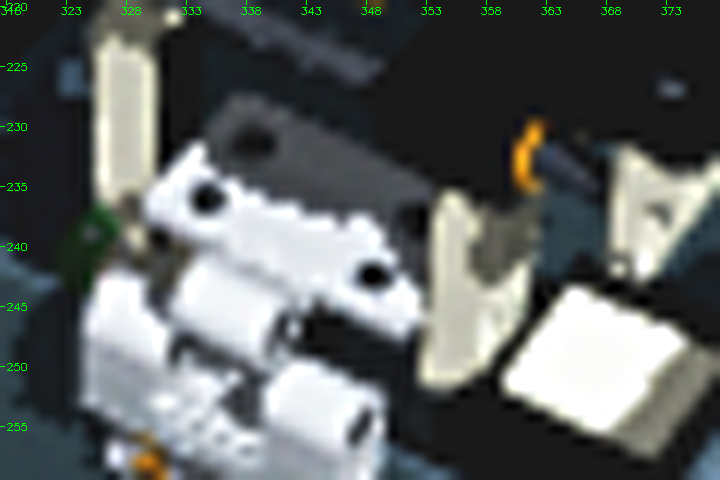

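```bash
cat > rel2.py <<'E'
from fit import *
import sys
A=(332.6,248);L=tuple(map(float,sys.argv[1:3]));z=float(sys.argv[3])
yaw=.1848
u=np.array([np.cos(yaw),np.sin(yaw)]);v=np.array([-np.sin(yaw),np.cos(yaw)])
f=at_z('scene',A,.11)[:2]+v*.0115
l=at_z('scene',L,z+.0083)[:2]-v*.010
print('dx',(f-l)@u,'dy',-(f-l)@v)
W=np.r_[f+v*.01,.11];print('expected L px seated',proj('scene',W))
E
python3 rel2.py 340.8 247 .1178
```

```text
dx 0.0007129375962828311 dy -6.734886228564437e-05
expected L px seated [[340.403  251.7721]]
```

```bash
python3 -m creep '[[0.0005,0,0.002,0,255],[0,0,0.002,0,255],[0,0,0,0,255],[0,0,0,0,255]]'; python3 -m creep '[[0,0,0.002,0,255],[0,0,0.001,0,255],[0,0,0,0,255],[0,0,0,0,255]]';  python3 -m creep '[[0,0,0.002,0,255],[0,0,0.001,0,255],[0,0,0,0,255],[0,0,0,0,255]]'; python3 snap.py 10; python3 zoom.py 10 318 220 60 40;python3 - <<'E'
import cv2
a=cv2.cvtColor(cv2.imread('pics/s10raw.png'),cv2.COLOR_BGR2GRAY).astype(int)
print(a[245:255,336:346]);print(a[245:252,329:338])
E
```

```text
t: 13.78
tool_pos: [0.6547, 0.1731, 0.1132]
orientation: [3.128, 0.29, -0.001]
force: [0.9, 1.0, -0.6]
opening: 0.0598
t: 14.12
tool_pos: [0.6548, 0.1731, 0.1105]
orientation: [-3.128, -0.29, 0.0]
force: [0.7, 0.2, -2.2]
opening: 0.0598
t: 14.45
tool_pos: [0.6548, 0.1731, 0.1074]
orientation: [3.128, 0.29, -0.001]
force: [-0.0, -0.4, -1.5]
opening: 0.0596
14.6 [0.6549 0.1731 0.1077] heading 0.1847 tilt [0.0001 0.    ] F [-1.1 -1.6 -1.5] [ 0.02  0.04 -0.02]
[[237 225 219 226 240 247 248 246 245 246]
 [249 244 236 225 220 233 242 244 245 248]
 [251 250 248 243 237 225 229 226 203 244]
 [250 251 251 252 250 224 219 176 155 196]
 [249 251 251 254 241 129 190 136  90  73]
 [244 247 251 253 185 181 248 243 223 132]
 [224 238 245 238 157 252 254 253 250 244]
 [158 201 225 231 236 252 251 250 251 252]
 [165 134 156 222 248 249 250 250 250 250]
 [233 157 135 173 235 244 245 248 249 250]]
[[250 252 249 164 226 253 247 237 225]
 [250 252 250 182 254 254 251 249 244]
 [249 251 249 206 252 252 251 251 250]
 [246 249 249 226 246 250 251 250 251]
 [232 240 241 220 234 243 247 249 251]
 [204 222 220 167 190 221 235 244 247]
 [205 206 216 211 154 152 197 224 238]]
```

View pics/z10.png

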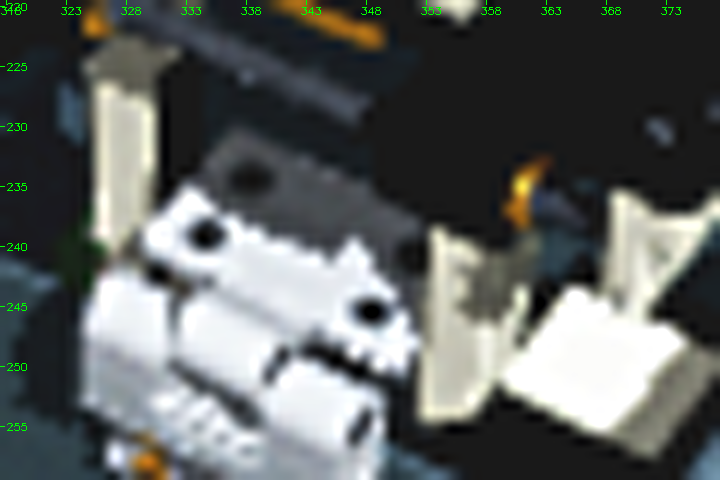

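```bash
python3 -m creep '[[0,0,0.002,0,255],[0,0,0,0,255],[0,0,0,0,255]]'; python3 -m creep '[[0,0,0.0015,0,255],[0,0,0,0,255],[0,0,0,0,255]]';  python3 -m creep '[[0,0,0.001,0,255],[0,0,0,0,255],[0,0,0,0,255]]'; python3 snap.py 11; python3 zoom.py 11 318 220 60 40
```

```text
t: 14.85
tool_pos: [0.6548, 0.1731, 0.1054]
orientation: [3.128, 0.29, -0.001]
force: [0.3, -0.1, -1.6]
opening: 0.0597
t: 15.1
tool_pos: [0.6548, 0.1731, 0.1039]
orientation: [3.128, 0.29, -0.001]
force: [-0.1, -0.0, -1.5]
opening: 0.0594
t: 15.35
tool_pos: [0.6548, 0.1731, 0.103]
orientation: [3.128, 0.29, -0.0]
force: [-0.5, -0.3, -0.9]
opening: 0.0596
15.5 [0.6549 0.1731 0.1032] heading 0.1848 tilt [ 0.0001 -0.    ] F [ 0.5  0.1 -0.7] [ 0.03  0.03 -0.  ]
```

View pics/z11.png

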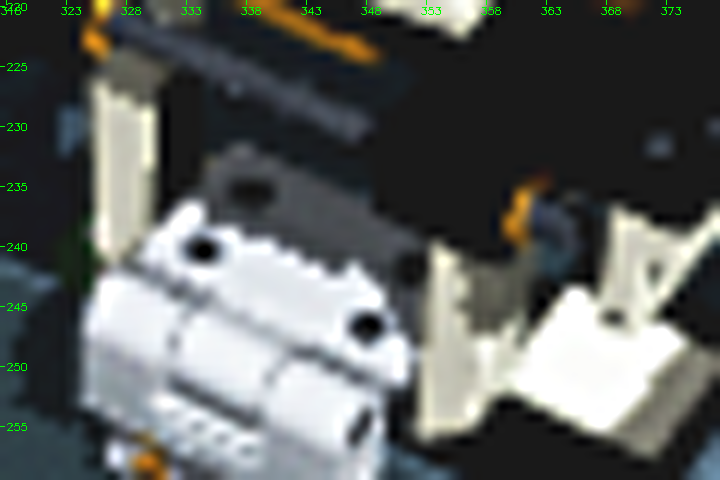

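```bash
python3 -m creep '[[0,0,0,0,255]]'; python3 -m creep '[[0,0,0,0,255]]';python3 -m creep '[[0,0,0.0005,0,255],[0,0,0,0,255]]';python3 -m creep '[[0,0,0,0,255]]'; python3 -m creep '[[0,0,0.0005,0,255],[0,0,0,0,255]]';python3 -m creep '[[0,0,0,0,255]]';python3 -m creep '[[0,0,0,0,255]]'
```

```text
t: 15.58
tool_pos: [0.6549, 0.1731, 0.1032]
orientation: [-3.128, -0.29, -0.0]
force: [-0.9, -1.2, -1.3]
opening: 0.0591
t: 15.67
tool_pos: [0.6549, 0.1731, 0.1032]
orientation: [-3.128, -0.29, -0.0]
force: [-0.3, 0.7, -1.1]
opening: 0.0594
t: 15.83
tool_pos: [0.6549, 0.1731, 0.1025]
orientation: [3.128, 0.29, -0.0]
force: [0.0, -0.2, -1.7]
opening: 0.0598
t: 15.92
tool_pos: [0.6549, 0.1731, 0.1026]
orientation: [3.128, 0.29, -0.0]
force: [-0.5, 0.5, -2.5]
opening: 0.0597
t: 16.08
tool_pos: [0.6549, 0.1731, 0.102]
orientation: [-3.128, -0.29, 0.0]
force: [-0.0, 0.4, -1.1]
opening: 0.0596
t: 16.17
tool_pos: [0.6549, 0.1731, 0.1021]
orientation: [-3.128, -0.29, -0.0]
force: [-1.0, 0.0, -1.8]
opening: 0.0592
t: 16.25
tool_pos: [0.6549, 0.1731, 0.1021]
orientation: [-3.128, -0.29, -0.0]
force: [-0.3, -0.5, -2.1]
opening: 0.0596
```

```bash
for i in 1 2 3; do python3 -m creep '[[0,0,0.0004,0,255],[0,0,0,0,255]]'|egrep 'tool|force';python3 -m creep '[[0,0,0,0,255]]'|egrep 'force';python3 -m creep '[[0,0,0,0,255]]'|egrep 'tool|force'; done
```

```text
tool_pos: [0.655, 0.1731, 0.1018]
force: [0.6, -1.1, -0.6]
force: [0.6, 0.1, -1.0]
tool_pos: [0.655, 0.1731, 0.1019]
force: [-0.7, -0.2, -1.5]
tool_pos: [0.6551, 0.1732, 0.1016]
force: [0.2, -0.2, 0.0]
force: [1.3, -0.0, -1.1]
tool_pos: [0.6551, 0.1731, 0.1015]
force: [0.3, 0.0, -0.7]
tool_pos: [0.6552, 0.1732, 0.1013]
force: [1.6, 0.6, 0.6]
force: [1.1, -0.7, 0.6]
tool_pos: [0.6552, 0.1732, 0.1013]
force: [1.8, 0.8, 1.0]
```

```bash
python3 -m creep '[[0,0,-0.001,0,255],[0.0008,0,0,0,255],[0,0,0,0,255],[0,0,0,0,255]]'|egrep 'tool|force'; for i in 1 2 3 4; do python3 -m creep '[[0,0,0.0004,0,255],[0,0,0,0,255]]'|egrep 'tool|force';python3 -m creep '[[0,0,0,0,255]]'|egrep 'force';python3 -m creep '[[0,0,0,0,255]]'|egrep 'tool|force'; done
```

```text
tool_pos: [0.6553, 0.1732, 0.1015]
force: [-0.0, 1.0, -0.3]
tool_pos: [0.6555, 0.1732, 0.1013]
force: [0.7, 0.8, -0.3]
force: [1.0, -0.4, -1.1]
tool_pos: [0.6555, 0.1733, 0.1014]
force: [-0.1, 0.8, -2.1]
tool_pos: [0.6556, 0.1733, 0.1011]
force: [0.7, 0.5, 0.0]
force: [-0.1, -0.2, -2.0]
tool_pos: [0.6556, 0.1733, 0.1011]
force: [-0.6, -0.6, -1.1]
tool_pos: [0.6556, 0.1732, 0.1009]
force: [-2.2, -0.3, 0.7]
force: [-1.4, -0.8, 0.6]
tool_pos: [0.6557, 0.1733, 0.1009]
force: [-1.2, -0.8, 0.1]
tool_pos: [0.6556, 0.1733, 0.1006]
force: [-2.9, -1.7, 3.3]
force: [-3.2, -1.2, 3.4]
tool_pos: [0.6557, 0.1732, 0.1006]
force: [-4.2, -1.5, 5.2]
```

```bash
python3 -m creep '[[-0.0003,0,-0.0012,0,255],[0,0,0,0,255],[0,0,0,0,255],[0,0,0,0,255],[0,0,0,0,255]]'|egrep 'tool|force'; python3 -m creep '[[0,0,0,0,255],[0,0,0,0,255]]'|egrep 'tool|force';python3 snap.py 12; python3 zoom.py 12 318 220 60 40
```

```text
tool_pos: [0.6555, 0.1732, 0.1013]
force: [0.9, -0.8, -1.5]
tool_pos: [0.6554, 0.1732, 0.1014]
force: [0.7, 1.1, -1.4]
19.65 [0.6554 0.1732 0.1015] heading 0.1848 tilt [ 0. -0.] F [ 0.6  0.2 -1.4] [ 0.02 -0.17  0.03]
```

View pics/z12.png

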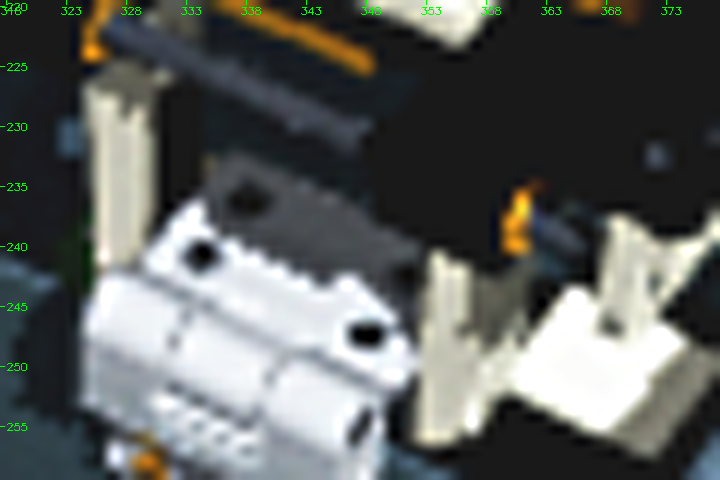

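```bash
for i in 1 2 3 4; do python3 -m creep '[[0,0,0,0,255]]'|egrep 'tool|force'; python3 -c "
from plant import *
print(read_state()['wrist_torque'].round(3),read_state()['force'].round(1))"; done
```

```text
tool_pos: [0.6554, 0.1732, 0.1015]
force: [0.3, 0.6, -1.8]
[ 0.08  -0.155  0.021] [ 0.3  0.6 -1.8]
tool_pos: [0.6554, 0.1732, 0.1015]
force: [1.2, -0.2, -1.7]
[ 0.052 -0.197 -0.009] [ 1.2 -0.2 -1.7]
tool_pos: [0.6554, 0.1732, 0.1015]
force: [0.8, -0.3, -1.0]
[ 0.019 -0.128 -0.03 ] [ 0.8 -0.3 -1. ]
tool_pos: [0.6554, 0.1732, 0.1015]
force: [1.9, -0.1, -1.3]
[ 0.002 -0.161 -0.001] [ 1.9 -0.1 -1.3]
```

```bash
cat > rd.py <<'E'
from plant import *
import numpy as np
s=read_state();print(s['tool_pos'].round(5),'F',s['force'].round(1),'T',s['wrist_torque'].round(3))
E
python3 -m creep '[[0,0,-0.0004,0,255],[0,0,0,0,255]]'>/dev/null; for i in 1 2 3 ; do python3 -m creep '[[0,0,0,0,255]]'>/dev/null; python3 rd.py; done
python3 -m creep '[[0.0003,0,0,0,255],[0,0,0,0,255]]'>/dev/null; for i in 1 2 3 ; do python3 -m creep '[[0,0,0,0,255]]'>/dev/null; python3 rd.py; done
```

```text
[0.65518 0.17319 0.10181] F [ 0.2 -0.4 -2.4] T [ 0.019  0.053 -0.033]
[0.65523 0.17316 0.10181] F [-0.6  0.  -1.4] T [-0.037 -0.027  0.017]
[0.65527 0.17322 0.10186] F [ 0.1  0.8 -1.2] T [-0.02  -0.053  0.029]
[0.65566 0.17326 0.10189] F [ 0.3 -0.5 -1.9] T [-0.011  0.049 -0.038]
[0.65569 0.17328 0.10194] F [-0.3  0.4 -1.9] T [ 0.017 -0.047  0.032]
[0.65567 0.17326 0.10192] F [-0.3  0.  -1.4] T [ 0.029  0.043 -0.024]
```

```bash
for k in 1 2 3 4 5; do python3 -m creep '[[0,0,0.0002,0,255],[0,0,0,0,255]]'>/dev/null; for i in 1 2 ; do python3 -m creep '[[0,0,0,0,255]]'>/dev/null; python3 rd.py; done; done
```

```text
[0.65566 0.17327 0.10171] F [-0.7  0.1 -1.7] T [ 0.082  0.031 -0.02 ]
[0.65567 0.17323 0.10173] F [ 1.1 -0.1 -1.4] T [ 0.059  0.02  -0.042]
[0.65566 0.17324 0.10151] F [ 0.7  0.6 -1.2] T [ 0.023  0.023 -0.022]
[0.65567 0.17327 0.10154] F [ 0.2 -0.5 -1.5] T [-0.019  0.026 -0.047]
[0.65568 0.17323 0.10138] F [ 0.   0.1 -1.3] T [ 0.002  0.064 -0.024]
[0.65568 0.17326 0.10137] F [-0.5  0.8 -0.9] T [0.003 0.02  0.021]
[0.65569 0.17328 0.10122] F [-1.1  0.1 -1.1] T [0.056 0.13  0.019]
[0.65569 0.17325 0.1012 ] F [-0.7 -0.5 -0.4] T [ 0.021  0.118 -0.031]
[0.6557  0.17325 0.10104] F [-1.6 -0.3 -0.4] T [ 0.026  0.164 -0.012]
[0.65568 0.17325 0.10104] F [-1.2 -0.2 -0.5] T [-0.029  0.199 -0.018]
```

```bash
python3 -m creep '[[-0.0003,0,-0.0009,0,255],[0,0,0,0,255],[0,0,0,0,255]]'>/dev/null; for i in 1 2 3 4; do python3 -m creep '[[0,0,0,0,255]]'>/dev/null; python3 rd.py; done; python3 snap.py 13; python3 zoom.py 13 315 220 60 40
python3 - <<'E'
import cv2;a=cv2.imread('pics/s13raw.png');cv2.imwrite('pics/f13.png',cv2.resize(a[130:320,230:430],None,fx=3.5,fy=3.1,interpolation=cv2.INTER_CUBIC))
E
```

```text
[0.65534 0.17321 0.10169] F [-0.5  0.9 -2.1] T [-0.004 -0.013  0.011]
[0.65535 0.17318 0.10171] F [ 0.1 -0.2 -1.3] T [-0.029  0.076 -0.001]
[0.6553  0.17319 0.10169] F [ 0.  -0.6 -1.6] T [-0.009  0.052 -0.018]
[0.65537 0.17321 0.10177] F [-0.4  0.8 -0.8] T [-0.029  0.038 -0.027]
23.2167 [0.6554 0.1732 0.1018] heading 0.1848 tilt [-0.0001  0.    ] F [-0.1 -0.8 -0.7] [ 0.02  0.02 -0.  ]
```

View pics/z13.png

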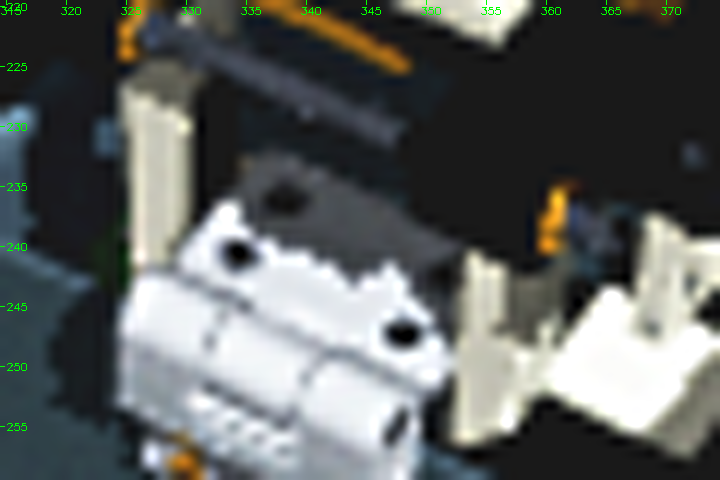

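View pics/f13.png

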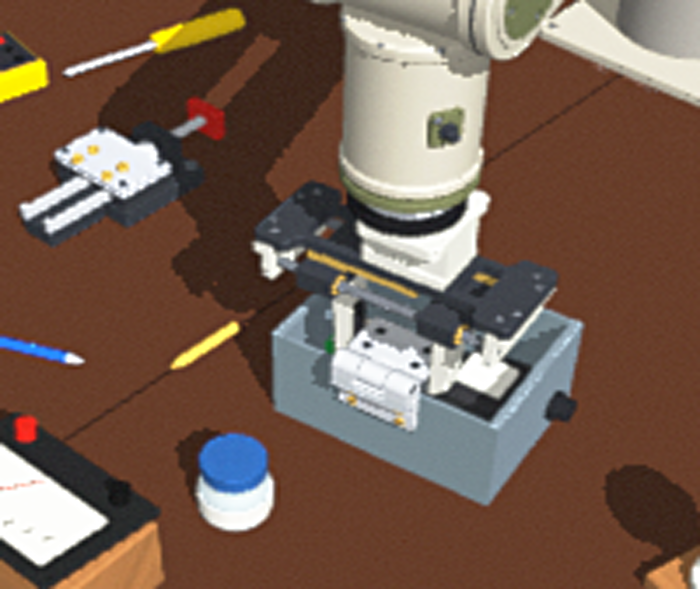

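Run:
```python
from fit import *
g=lambda n:cv2.cvtColor(cv2.imread(f'pics/s{n}raw.png'),cv2.COLOR_BGR2GRAY)
tc={8:(.6543,.1716,.1268),9:(.6545,.173,.1178),10:(.6549,.1731,.1077),11:(.6549,.1731,.1032),12:(.6554,.1732,.1015)}
end=np.array((.6554,.1732,.1018))
from numpy import float32
# points in s13: near plate holes, far plate hole, finger bottom-left
P=np.array([[334.3,240.5],[348.1,247.2],[338.5,236],[344,241.5],[327.5,237]],float32)[:,None]
for n in(10,11):
    q,st,e=cv2.calcOpticalFlowPyrLK(g(13),g(n),P,None,winSize=(9,9),maxLevel=2)
    mid=np.r_[.6554+.0,.1732,.110]
    ex=proj('scene',mid)-proj('scene',mid+np.array(tc[n])-end)
    print(n,'expected shift',ex,'\n',(P-q)[:,0],st.ravel())
```

```text
10 expected shift [[-0.2085  1.796 ]] 
 [[-0.1161  1.5946]
 [-0.2107  1.7215]
 [-0.1956  1.7329]
 [-0.0949  1.8289]
 [-0.0766  1.6199]] [1 1 1 1 1]
11 expected shift [[-0.1295  0.5269]] 
 [[ 0.0042  0.4812]
 [ 0.0009  0.5466]
 [-0.0419  0.634 ]
 [-0.4617  0.4601]
 [-0.0503  0.5642]] [1 1 1 1 1]
```

```bash
python3 -m creep '[[0,0,0,0,255],[0,0,0,0,255]]'; python3 -c "
from plant import *
print(close_job())"
```

```text
t: 23.38
tool_pos: [0.6554, 0.1732, 0.1018]
orientation: [3.128, 0.29, -0.0]
force: [-0.2, -0.6, -1.3]
opening: 0.0595
the job is handed in; nothing more can be done
None
```

The job is handed in at 23.4 s of the 61 s allowed. The hinge leaf is held at the fixed leaf with its knuckle between the two fixed knuckles; `close_job()` reported no verdict.

**What I did**
- **Ejecting:** I pushed the red pad to its end stop, where the force stepped from about 6 N to 15 N. After I backed off, the picture showed the slide returned and the leaf lying out on the rails.
- **Picking up:** I gripped the leaf by its two ends at 30 N, with the opening reading 59.5 mm. I then carried it over the box and lowered it between the fixed knuckles.
- **Finding the seat:** I touched the scooped root lightly from both sides to locate it, then set the leaf at the middle of the free play. The highest force in those touches was about 5 N in the first touch from the far side.

**Last checks**
- **Forces:** only the leaf's weight shows (about -1.3 N vertically), and the wrist torque is about zero.
- **Tool:** upright, with its heading at 0.185 rad. The box rim measured 0.184–0.185 rad, while the knuckle holes alone suggested 0.197.
- **Picture:** the knuckles are in line, with a gap on both sides. The loose leaf had not measurably tilted in the grip between the pictures before and after the touches.

**What disagreed**
- **Seat position:** the two root touches differed by up to about 0.5 mm in height, so I took the middle.
- **Cameras:** the two cameras differed by 3–4 mm on the hinge position. I set the final alignment from the scene picture and the contact forces, because the arm hides the leaf from the top camera.

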